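# Shut the stone-tray cabinet on the setter's bench

### The arm

A 6-joint arm with a two-finger parallel gripper is mounted at the origin on the work surface. World frame = base frame: x ahead of the robot, y to its left, z up, the work surface at z = 0. Lengths are in m, angles in rad, forces in N, time in s.
With the tool pointing down it reaches from about 0.325 to 0.85 m from the base axis. Payload 4.4 kg.
Tool frame: the origin (TCP) lies at the very end of the fingers, on their centre line; the grasp point (between the pads) lies 19 mm behind it; z points along the fingers, y is the line along which they close (so a half turn about z gives the same grasp; the last joint's range is limited). The gripper opens to 94 mm and grips with 3 to 60 N. Pads are 16 mm wide; open, the fingers measure 119 mm over their backs; the gripper's body (75 mm by 177 mm) begins 78 mm behind the grasp point.
Start: joints at [-1.417, 0.207, 1.542, -0, 1.393, -0.15], TCP at [0.172, -0.549, 0.205] pointing down, gripper open.
Joint ranges: [-2.73, 2.73], [-0.86, 2.22], [0.23, 2.46], [-1.11, 4.25], [0.08, 2.63], [-2.82, 2.82]. Speed limits (rad/s): [2.79, 2.79, 3.14, 3.14, 3.14, 3.14].

### API

Orientations are given as a rotation vector (axis times angle).
In Python, from rig import robot, read_camera gives the robot as it stands. The module is installed in compiled form; this text tells all that it offers.
- The arm moves only by the shell command python3 -m pendant 'ROWS' [FORCE]. ROWS is JSON, a list of rows, each an object of numbers: "dx", "dy", "dz": the shift along the tool's x, y, z in mm; "twist": the turn about the tool's z in rad; "grip": the finger opening in mm, from 0 to 94. In form: [{"dx": .., "dy": .., "dz": .., "twist": .., "grip": ..}, ...]. A call has exactly 5 rows; each row shifts and turns the commanded pose from where the row before left it, along the tool's axes as they then stand; what a row does not reach is not made up. A row lasts 1/12 s, in which the tool goes at most 41.7 mm and 7.16 degrees, less where a joint would pass 70% of its speed; a pose out of reach is approached as far as the arm can. A call is refused whole if a number of a shift passes 41.7 or a number of a turn 0.125, either way. A call with a gripper value outside its range is refused whole. The fingers move at their own pace and stop on an object; FORCE is the grip in N (left out, the last holds). Time passes only in rows, so rows that do not move let the fingers close, or fill a call up. It gives the time, the measured TCP pose, the force, the opening and the grip force at its end, in the units of the state.
- robot.read_state(): the state, without advancing time (a new reading comes with each control period).
- read_camera(name): name is "scene" or "top"; returns a dict with "pixels" (420x560x3 uint8, red, green, blue), "mtx" (3x3 intrinsics, pixels), "k1" (the pictures are not rectified: a ray, as slopes to the right and down, at radius r is drawn at 1 + k1 r^2 times it, then the intrinsics apply), "xyz" and "orientation" of the camera in the world. Camera axes: x right, y down, z forward; pixel columns grow to the right and rows downward; lengths in m; the calibration is good to about 2 mm. A picture is of the moment at which its call begins. There is no depth.
- robot.sign_off(): hands the job in; it is judged then, once.
The state is a dict: "time_s": time; "joint_pos": joint angles; "qd": joint speeds; "effort": joint torques, N m; "position": TCP position; "orientation": TCP orientation; "wrist_force": force on the tool from outside, world axes, zero at the start; "ft_torque": the same for the moment, N m; "width": finger opening in m; "grip_force": force on a finger pad.
Only numpy, scipy, OpenCV 4.12 (cv2) and the standard library are available. Lean on these libraries where they do the work, as an engineer would, in place of code of your own. Each camera call takes 0.05 s, during which the arm holds its last target. There are 200 camera calls.

### The job

Put the stones away: while the door of the small wooden cabinet stands open, push both trays fully home into their bays with the fingertips, then push the door fully shut. Only push: do not lift or pull out a tray, and leave the other things on the bench where they are.

Things in the scene. Friction and masses are not known exactly. Their poses are not given: they have to be found in the camera images.
- cabinet: Fixed dark wooden cabinet, 150 deep (x) x 240 wide (y) x 72 high. Origin: centre of its underside, on the bench. x points into it, away from its open front, which is the plane x = -75 mm and looks towards the robot, turned up to 0.2 rad about z. Two bays side by side, each 108 wide and 56 high, between 8 mm walls, over a 6 mm floor board and under a 10 mm top board reaching to the front.
- bay_left (a point): Middle of the lower front edge of the left (+y) bay, on top of its floor board, in the cabinet's front plane (cabinet frame -75, 58, 6 mm). Axes as the cabinet's.
- bay_right (a point): The same for the right (-y) bay (cabinet frame -75, -58, 6 mm).
- tray_left: Loose open-topped pale wooden tray, 130 long (x) x 102 wide (y) x 40 high, 5 mm walls, about 0.16 kg, in the left bay; slides with 1 to 4 N; starts 25 to 55 mm out from home. Origin: centre of its underside; axes as the cabinet's. Fully home it meets the back of the bay, with its front face 2 mm in front of the cabinet's front plane and its origin at cabinet x = -12 mm.
- tray_left_front (a point): Middle of the left tray's outer front face, 20 mm above its underside (so 26 mm above the bench); axes as the tray's. The face looks along the tray's -x.
- tray_right: The same kind of tray in the right bay, out by its own distance; same home position along x.
- tray_right_front (a point): Middle of the right tray's outer front face, as for the left one.
- door (a joint): Door's hinge angle in rad: 0 shut, at most 2.1, starts at 1.5 to 2.0. Wooden leaf 236 wide, 64 high (4 to 68 mm above the bench), 10 thick, on an upright axis at the cabinet's left front edge. Opening, its free end swings from the cabinet's right towards the robot (1.57: square to the front) and on to the left. Stiff hinge (0.05 N m): stays where left, no spring or catch.
- door_hinge (a point): Point on the door's hinge axis, at mid-height of the door (36 mm above the bench), in the plane of the leaf's inner face. Fixed to the cabinet (cabinet frame -81, 120, 36 mm), axes as the cabinet's.
- door_edge (a point): Middle of the free upright edge of the door's outer face, 236 mm from the hinge. Moves with the door; axes: -x out of the outer face (x = 0), y towards the hinge, z up. A brass knob 16 mm across stands 18 mm out of the outer face, 24 mm from this edge, at mid-height. Shut, the leaf's inner face is 6 mm in front of the cabinet's front plane.
- ring_clamp: Bystander: wooden ring clamp with a steel band lying on the bench right of and in front of the cabinet, 130 x 30 x 24 mm, long axis x. Origin under its middle.
- stone_jar: Bystander: small glass jar with metal cap, 44 across, 58 high, left of the cabinet. Origin under its centre.
- ring_box: Bystander: blue ring box 55 x 55 x 45 mm, right of the cabinet. Origin under its centre.
- loupe: Bystander: small loupe, 34 across, 18 high with a flat 12 mm wide handle out to 45 mm along its x, lying on the cabinet's top. Origin: centre of the round part's underside.
- hammer: Bystander: hammer lying on the bench far to the left, about 220 mm long along its x, handle to -x.
- graver: Bystander: graver with a wooden handle, 150 mm long along its x, lying far to the right.
- bur_cup: Bystander: white ceramic cup 60 across, 60 high, far to the right. Origin under its centre.
Things that resemble listed ones, but are neither listed nor needed, are in the scene too. What is shaped like the tray_right but blue or pink is not meant. What is shaped like the tray_left but purple is not meant.

How it is judged:
On the way, in this order (a step that is already met when the one before it is completed fails the run):
1. both trays are fully home while the door still stands open (more than 0.7 rad) (x of each of tray_left, tray_right in the frame of cabinet above -0.018 m and value of joint door above 0.7 rad), for 0.2 s.
2. the door is pushed shut (value of joint door below 0.04 rad), for 0.2 s.
At the end, for the whole second after the job is handed in: Both trays are in their bays within 6 mm of the back stop and at rest, and the door is within 0.04 rad of shut (x of each of tray_left, tray_right in the frame of cabinet above -0.018 m and y of tray_left in the frame of cabinet between 0.045 and 0.071 m and y of tray_right in the frame of cabinet between -0.071 and -0.045 m and value of joint door below 0.04 rad and linear speed of each of tray_left, tray_right below 0.01 m/s); the robot touches nothing.
It fails at once if a tray is lifted or tipped up (raised more than 10 mm off its floor, or tilted more than 0.15 rad) (z of any of tray_left, tray_right in the frame of cabinet above 0.016 m or angle between any of tray_left, tray_right's own z axis and vertical above 0.15 rad).
It fails at once if a tray is pulled further out (more than 75 mm out) (x of any of tray_left, tray_right in the frame of cabinet below -0.087 m).
It fails at once if a bystander is moved more than 20 mm or lifted (distance of any of ring_clamp, stone_jar, ring_box, loupe, hammer, graver, bur_cup from where it was at the start of the episode above 0.02 m).
It also fails if it takes over 61 s, if anything falls off the work surface, if the arm or the gripper's body presses on something with over 40 N, if the wrist force passes 120 N, or if a joint passes its speed limit or range.

## Working session

There is one attempt and no reset: what is moved stays moved. The work goes in short steps, Python scripts to look and compute and a shell command to move; the robot and the scene stay as the last step left them, time stands still between calls to the robot, and variables do not carry over. Pictures are saved under pics/ and viewed, at most 10 in all, crops included, and the job is handed in when it is done.

```bash
mkdir -p pics
cat > h.py <<'E'
import numpy as np, cv2
from scipy.spatial.transform import Rotation as R
from rig import robot, read_camera
def cam(n,save=None):
    c=read_camera(n)
    if save: cv2.imwrite('pics/'+save,cv2.cvtColor(c['pixels'],cv2.COLOR_RGB2BGR))
    return c
def rot(c):
    o=np.array(c['orientation']); return R.from_rotvec(o.ravel()).as_matrix() if o.size==3 else o
def dist(c): return np.array([c['k1'],0,0,0,0],float)
def ray(c,uv):
    p=cv2.undistortPoints(np.array(uv,float).reshape(-1,1,2),np.array(c['mtx']),dist(c)).reshape(-1,2)
    return np.c_[p,np.ones(len(p))]@rot(c).T
def onz(c,uv,z):
    d=ray(c,uv); o=np.array(c['xyz']); z=np.broadcast_to(z,len(d))
    return o+d*((z-o[2])/d[:,2])[:,None]
def proj(c,P):
    M=rot(c).T; t=-M@np.array(c['xyz'])
    return cv2.projectPoints(np.array(P,float).reshape(-1,1,3),cv2.Rodrigues(M)[0],t,np.array(c['mtx']),dist(c))[0].reshape(-1,2)
E
python3 - <<'E'
from h import *
for n in ('scene','top'):
    c=cam(n,n+'0.png'); print(n,c['mtx'],c['k1'],c['xyz'],c['orientation'])
    import pickle; pickle.dump(c,open(n+'0.pkl','wb'))
s=robot.read_state(); print(s)
E
```

```text
scene [[543.06764082   0.         278.67570054]
 [  0.         543.06764082 209.19821558]
 [  0.           0.           1.        ]] -0.028817911359320013 [ 1.35506884 -0.9274147   0.89514531] [-2.02215942 -0.77803807  0.42166333]
top [[409.28758704   0.         277.92516605]
 [  0.         409.28758704 203.84967226]
 [  0.           0.           1.        ]] -0.11457298602682771 [2.74646478e-01 9.94141479e-04 1.41042910e+00] [-2.12890122  2.13757022 -0.18365193]
{'time_s': 0.1, 'joint_pos': array([-1.41752990e+00,  2.07340852e-01,  1.54277944e+00, -6.36201986e-06,
        1.39351706e+00, -1.50509515e-01]), 'qd': array([-0.0002695 ,  0.0007165 , -0.00251634, -0.00364005,  0.00127916,
        0.00031993]), 'effort': array([ 2.04755747e-04, -3.71863568e+01, -2.82292825e+01,  7.00321700e-02,
        3.11356515e-02, -5.45069815e-05]), 'position': array([ 0.17186739, -0.54795604,  0.2044185 ]), 'orientation': array([-3.10340265e+00, -4.75029909e-01,  1.42530356e-05]), 'wrist_force': array([-0.49076218,  0.55631496, -0.09209062]), 'ft_torque': array([ 0.00828176, -0.01120786,  0.00931044]), 'grip_force': 0.0, 'width': 0.09419566796538435}
```

View pics/scene0.png

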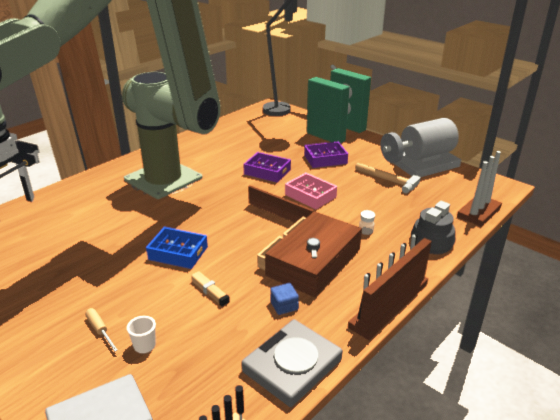

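View pics/top0.png

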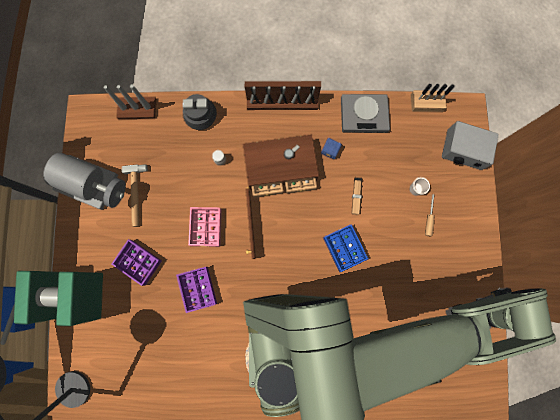

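Top view: the cabinet is at about (283,160). The two pale trays in its front are at (268,187) and (302,184), and the door leaf runs from (250,187) to (257,256). Look-alikes are purple (138,262) and (198,289), pink (206,227) and blue (347,248). The pale trays in the bays are the targets. A close crop will check that.

Run:
```python
import cv2
i=cv2.imread('pics/top0.png')[120:270,225:385]
cv2.imwrite('pics/crop0.png',cv2.resize(i,None,fx=4,fy=4,interpolation=cv2.INTER_CUBIC)[:600])
```

```text
(no output)
```

View pics/crop0.png

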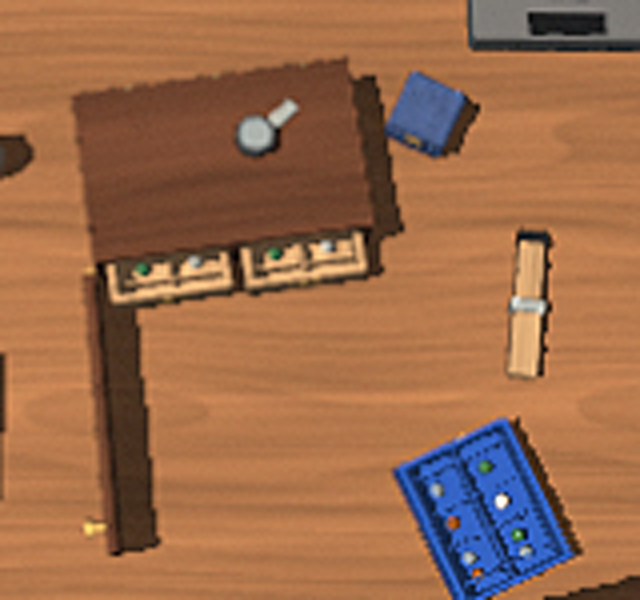

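Run:
```python
from h import *; import pickle
c=pickle.load(open('top0.pkl','rb'))
f=lambda L:np.array(L)/4+[225,120]-0.4
C=onz(c,f([[73,98],[345,60],[372,228],[97,262]]),.072)[:,:2]  # BL BR FR FL
loc=np.array([[75,120],[75,-120],[-75,-120],[-75,120]])/1e3
A=loc-loc.mean(0);B=C-C.mean(0);U,S,V=np.linalg.svd(A.T@B)
Rm=(U@V).T;t=C.mean(0)
th=np.arctan2(Rm[1,0],Rm[0,0]);print('cab',t,th,'res mm',((loc@Rm.T+t)-C)*1e3)
toc=lambda P:(P[:,:2]-t)@Rm*1e3
print('trays front top',toc(onz(c,f([[112,305],[232,288],[247,290],[367,273]]),.046)))
d=toc(onz(c,f([[107,552],[119,552],[87,272],[98,272]]),.068));print('door',d)
print('knob',toc(onz(c,f([[86,528]]),.036)))
print('door world',d/1e3@Rm.T+t)
np.savez('cab.npz',Rm=Rm,t=t,th=th)
s=robot.read_state();print(R.from_rotvec(s['orientation']).as_matrix().round(3))
for nm,p in {'lf':[-117,58],'lhome':[-77,58],'rf':[-110,-58],'rhome':[-77,-58],'hinge':[-81,120]}.items(): print(nm,Rm@(np.array(p)/1e3)+t)
```

```text
cab [ 0.65582264 -0.00956679] 0.13480611414783428 res mm [[ 1.87601358  2.12452016]
 [ 0.91098202 -2.78470171]
 [ 0.544963   -3.16598389]
 [-3.3319586   3.82616544]]
trays front top [[-105.12316722  108.89769437]
 [-104.65167131    5.95602388]
 [-108.1303128    -6.42830771]
 [-107.61066224 -109.87898611]]
door [[-312.25801946  138.61078002]
 [-313.59630065  128.90895419]
 [ -78.64698356  125.31410395]
 [ -79.92981033  116.17136663]]
knob [[-288.49686522  155.28149687]]
door world [[0.32776857 0.08581952]
 [0.32774634 0.07602585]
 [0.5610472  0.10404038]
 [0.56100478 0.09480818]]
[[ 0.954  0.299 -0.   ]
 [ 0.299 -0.954  0.002]
 [ 0.    -0.002 -1.   ]]
lf [0.53208904 0.03218241]
lhome [0.57172614 0.03755834]
rf [ 0.55461572 -0.08182438]
rhome [ 0.58731633 -0.07738924]
hinge [0.55942974 0.09845824]
```

```bash
cat > st.py <<'E'
from h import *
k=np.load('cab.npz');s=robot.read_state();p=s['position']
T=R.from_rotvec(s['orientation']).as_matrix()
print('t',round(s['time_s'],2),'local',((p[:2]-k['t'])@k['Rm']*1e3).round(1),'z',round(p[2]*1e3,1),'yaw-cab',round(np.arctan2(T[1,0],T[0,0])-float(k['th']),3),'F',(s['wrist_force']).round(1),'Fcab',(s['wrist_force'][:2]@k['Rm']).round(1),'w',round(s['width']*1e3,1))
E
R="python3 -m pendant"
$R '[{"dx":0,"dy":0,"dz":0,"twist":0.057,"grip":0},{"dx":0,"dy":0,"dz":0,"twist":0.057,"grip":0},{"dx":0,"dy":0,"dz":0,"twist":0.056,"grip":0},{"dx":20,"dy":-20,"dz":0,"twist":0,"grip":0},{"dx":20,"dy":-20,"dz":0,"twist":0,"grip":0}]'
python3 st.py
$R '[{"dx":20,"dy":-20,"dz":0,"twist":0,"grip":0},{"dx":20,"dy":-20,"dz":0,"twist":0,"grip":0},{"dx":20,"dy":-20,"dz":0,"twist":0,"grip":0},{"dx":20,"dy":-20,"dz":0,"twist":0,"grip":0},{"dx":20,"dy":-20,"dz":0,"twist":0,"grip":0}]'
python3 st.py
```

```text
time_s: 0.52
position: [0.2058, -0.5035, 0.2047]
orientation: [-3.134, -0.206, 0.0]
wrist_force: [-0.1, -0.2, 0.5]
width: 0.0638
grip_force: 0.0
t 0.52 local [-512.3 -429. ] z 204.7 yaw-cab -0.004 F [-0.1 -0.2  0.5] Fcab [-0.1 -0.2] w 63.8
time_s: 0.93
position: [0.2925, -0.3897, 0.2049]
orientation: [-3.134, -0.209, 0.001]
wrist_force: [-0.5, 0.6, 0.2]
width: 0.0307
grip_force: 0.0
t 0.93 local [-411.1 -327.8] z 204.9 yaw-cab -0.001 F [-0.5  0.6  0.2] Fcab [-0.4  0.7] w 30.7
```

```bash
R="python3 -m pendant"
$R '[{"dx":26,"dy":-27,"dz":0,"twist":0,"grip":0},{"dx":26,"dy":-27,"dz":0,"twist":0,"grip":0},{"dx":26,"dy":-27,"dz":0,"twist":0,"grip":0},{"dx":26,"dy":-27,"dz":0,"twist":0,"grip":0},{"dx":26,"dy":-27,"dz":0,"twist":0,"grip":0}]' >/dev/null
$R '[{"dx":26,"dy":-27,"dz":0,"twist":0,"grip":0},{"dx":26,"dy":-27,"dz":0,"twist":0,"grip":0},{"dx":26,"dy":-27,"dz":0,"twist":0,"grip":0},{"dx":26,"dy":-27,"dz":0,"twist":0,"grip":0},{"dx":20,"dy":-20,"dz":0,"twist":0,"grip":0}]' >/dev/null
python3 st.py
$R '[{"dx":0,"dy":0,"dz":35,"twist":0,"grip":0},{"dx":0,"dy":0,"dz":35,"twist":0,"grip":0},{"dx":0,"dy":0,"dz":35,"twist":0,"grip":0},{"dx":0,"dy":0,"dz":30,"twist":0,"grip":0},{"dx":0,"dy":0,"dz":0,"twist":0,"grip":0}]' >/dev/null
python3 st.py
python3 -c "
from h import *
cam('top','top1.png');cam('scene','scene1.png')
a=cv2.imread('pics/top1.png')[120:270,225:375];b=cv2.imread('pics/scene1.png')[170:320,230:380]
cv2.imwrite('pics/c1.png',cv2.resize(np.hstack([a,b]),None,fx=2.6,fy=2.6,interpolation=cv2.INTER_CUBIC))"
```

```text
t 1.77 local [-156.3  -63.9] z 205.0 yaw-cab 0.001 F [-0.3 -1.3  0.2] Fcab [-0.5 -1.3] w 0.3
t 2.18 local [-163.5  -63.3] z 63.5 yaw-cab -0.001 F [-1.   0.2 -1.1] Fcab [-1.   0.3] w 0.5
```

View pics/c1.png

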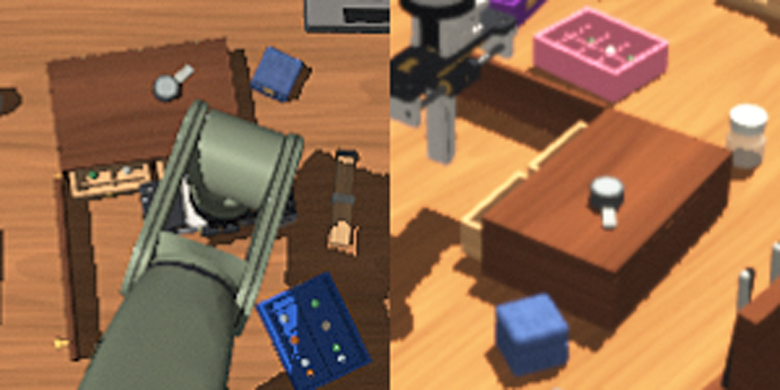

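The crop shows the closed fingers at about (150,215), in front of the right bay and clear of the tray, clamp and door. I'll lower and push.

```bash
R="python3 -m pendant"
$R '[{"dx":0,"dy":-3,"dz":20,"twist":0,"grip":0},{"dx":0,"dy":0,"dz":22,"twist":0,"grip":0},{"dx":0,"dy":0,"dz":0,"twist":0,"grip":0},{"dx":10,"dy":0,"dz":0,"twist":0,"grip":0},{"dx":10,"dy":0,"dz":0,"twist":0,"grip":0}]' >/dev/null
python3 st.py
$R '[{"dx":8,"dy":0,"dz":0,"twist":0,"grip":0},{"dx":8,"dy":0,"dz":0,"twist":0,"grip":0},{"dx":8,"dy":0,"dz":0,"twist":0,"grip":0},{"dx":4,"dy":0,"dz":0,"twist":0,"grip":0},{"dx":4,"dy":0,"dz":0,"twist":0,"grip":0}]' >/dev/null
python3 st.py
$R '[{"dx":4,"dy":0,"dz":0,"twist":0,"grip":0},{"dx":4,"dy":0,"dz":0,"twist":0,"grip":0},{"dx":4,"dy":0,"dz":0,"twist":0,"grip":0},{"dx":3,"dy":0,"dz":0,"twist":0,"grip":0},{"dx":3,"dy":0,"dz":0,"twist":0,"grip":0}]' >/dev/null
python3 st.py
```

```text
t 2.7 local [-135.1  -64.6] z 31.0 yaw-cab -0.002 F [ 0.7 -0.   0. ] Fcab [ 0.7 -0.1] w 0.6
t 3.12 local [-105.1  -63.6] z 28.6 yaw-cab -0.001 F [-1.3 -0.5  1.6] Fcab [-1.3 -0.3] w 0.8
t 3.53 local [-87.4 -63.6] z 28.2 yaw-cab -0.001 F [-1.  -0.9  0.1] Fcab [-1.1 -0.7] w 0.5
```

```bash
R="python3 -m pendant"
$R '[{"dx":1,"dy":0,"dz":0,"twist":0,"grip":0},{"dx":1,"dy":0,"dz":0,"twist":0,"grip":0},{"dx":1,"dy":0,"dz":0,"twist":0,"grip":0},{"dx":0,"dy":0,"dz":0,"twist":0,"grip":0},{"dx":0,"dy":0,"dz":0,"twist":0,"grip":0}]' >/dev/null
python3 st.py
$R '[{"dx":1,"dy":0,"dz":0,"twist":0,"grip":0},{"dx":1,"dy":0,"dz":0,"twist":0,"grip":0},{"dx":0,"dy":0,"dz":0,"twist":0,"grip":0},{"dx":0,"dy":0,"dz":0,"twist":0,"grip":0},{"dx":0,"dy":0,"dz":0,"twist":0,"grip":0}]' >/dev/null
python3 st.py
```

```text
t 3.95 local [-84.3 -63.7] z 28.5 yaw-cab -0.001 F [-0.2 -0.  -0. ] Fcab [-0.2 -0. ] w 0.7
t 4.37 local [-82.4 -63.7] z 28.5 yaw-cab -0.001 F [ 0.3  0.4 -0.1] Fcab [0.3 0.4] w 0.1
```

```bash
R="python3 -m pendant"
for i in 1 2 3; do
$R '[{"dx":1,"dy":0,"dz":0,"twist":0,"grip":0},{"dx":1,"dy":0,"dz":0,"twist":0,"grip":0},{"dx":0,"dy":0,"dz":0,"twist":0,"grip":0},{"dx":0,"dy":0,"dz":0,"twist":0,"grip":0},{"dx":0,"dy":0,"dz":0,"twist":0,"grip":0}]' >/dev/null
python3 st.py; done
python3 -c "
from h import *
cam('top','top2.png');cam('scene','scene2.png')
a=cv2.imread('pics/top2.png')[120:270,225:375];b=cv2.imread('pics/scene2.png')[170:320,230:380]
cv2.imwrite('pics/c2.png',cv2.resize(np.hstack([a,b]),None,fx=2.6,fy=2.6,interpolation=cv2.INTER_CUBIC))"
```

```text
t 4.78 local [-82.3 -63.7] z 28.4 yaw-cab -0.001 F [-5.  -1.1  3.9] Fcab [-5.1 -0.4] w 0.5
t 5.2 local [-82.3 -63.6] z 28.2 yaw-cab -0.0 F [-9.7 -2.   7.8] Fcab [-9.9 -0.7] w 0.3
t 5.62 local [-82.3 -63.5] z 27.9 yaw-cab -0.0 F [-15.1  -2.5  10.7] Fcab [-15.3  -0.5] w 0.5
```

View pics/c2.png

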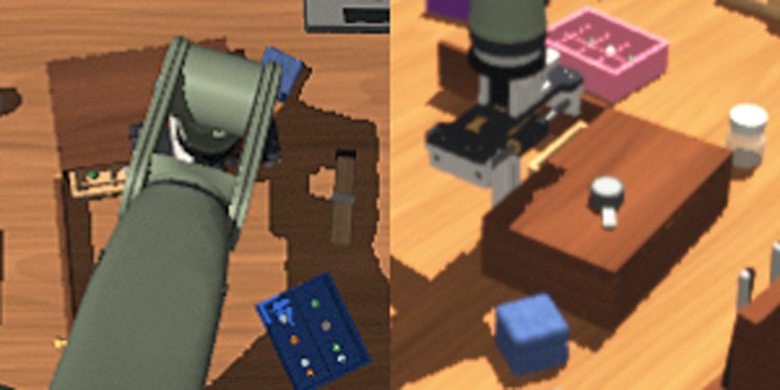

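The right tray's front has gone from view in the scene half at (500,200), and the force rose to 15 N at a hard stop, so it is home. Next is the left tray.

```bash
R="python3 -m pendant"
$R '[{"dx":-10,"dy":0,"dz":0,"twist":0,"grip":0},{"dx":-20,"dy":0,"dz":0,"twist":0,"grip":0},{"dx":-30,"dy":0,"dz":0,"twist":0,"grip":0},{"dx":0,"dy":-20,"dz":3,"twist":0,"grip":0},{"dx":0,"dy":-25,"dz":3,"twist":0,"grip":0}]' >/dev/null
python3 st.py
$R '[{"dx":0,"dy":-25,"dz":0,"twist":0,"grip":0},{"dx":0,"dy":-25,"dz":0,"twist":0,"grip":0},{"dx":0,"dy":-20,"dz":0,"twist":0,"grip":0},{"dx":0,"dy":-5,"dz":0,"twist":0,"grip":0},{"dx":0,"dy":0,"dz":0,"twist":0,"grip":0}]' >/dev/null
python3 st.py
$R '[{"dx":8,"dy":0,"dz":0,"twist":0,"grip":0},{"dx":8,"dy":0,"dz":0,"twist":0,"grip":0},{"dx":8,"dy":0,"dz":0,"twist":0,"grip":0},{"dx":5,"dy":0,"dz":0,"twist":0,"grip":0},{"dx":5,"dy":0,"dz":0,"twist":0,"grip":0}]' >/dev/null
python3 st.py
```

```text
t 6.13 local [-136.8  -19.7] z 22.7 yaw-cab -0.005 F [0.1 0.4 0.3] Fcab [0.2 0.4] w 0.6
t 6.55 local [-135.9   57.4] z 22.6 yaw-cab 0.001 F [ 0.3 -0.3  0.6] Fcab [ 0.2 -0.3] w 0.5
t 6.97 local [-101.5   55.5] z 22.4 yaw-cab -0.002 F [-2.2  0.5  0.5] Fcab [-2.1  0.7] w 0.1
```

```bash
R="python3 -m pendant"
$R '[{"dx":4,"dy":0,"dz":0,"twist":0,"grip":0},{"dx":4,"dy":0,"dz":0,"twist":0,"grip":0},{"dx":4,"dy":0,"dz":0,"twist":0,"grip":0},{"dx":3,"dy":0,"dz":0,"twist":0,"grip":0},{"dx":0,"dy":0,"dz":0,"twist":0,"grip":0}]' >/dev/null
python3 st.py
for i in 1 2 3; do
$R '[{"dx":1,"dy":0,"dz":0,"twist":0,"grip":0},{"dx":1,"dy":0,"dz":0,"twist":0,"grip":0},{"dx":1,"dy":0,"dz":0,"twist":0,"grip":0},{"dx":0,"dy":0,"dz":0,"twist":0,"grip":0},{"dx":0,"dy":0,"dz":0,"twist":0,"grip":0}]' >/dev/null
python3 st.py; done
```

```text
t 7.38 local [-86.6  56.3] z 22.5 yaw-cab -0.001 F [-0.1  0.2  0.4] Fcab [-0.1  0.2] w 0.6
t 7.8 local [-84.3  56.4] z 22.5 yaw-cab -0.001 F [ 0.1  0.8 -0. ] Fcab [0.2 0.8] w 0.4
t 8.22 local [-82.6  56.4] z 22.3 yaw-cab -0.001 F [-5.5 -1.2  3.3] Fcab [-5.6 -0.5] w 0.2
t 8.63 local [-82.7  56.5] z 21.7 yaw-cab -0.0 F [-11.4  -1.7   8.3] Fcab [-11.5  -0.2] w 0.5
```

```bash
R="python3 -m pendant"
$R '[{"dx":-10,"dy":0,"dz":0,"twist":0,"grip":0},{"dx":-20,"dy":0,"dz":0,"twist":0,"grip":0},{"dx":-25,"dy":0,"dz":-10,"twist":0,"grip":0},{"dx":-20,"dy":0,"dz":-30,"twist":0,"grip":0},{"dx":-15,"dy":0,"dz":-35,"twist":0,"grip":0}]' >/dev/null
$R '[{"dx":-20,"dy":0,"dz":-35,"twist":0,"grip":0},{"dx":-15,"dy":-20,"dz":-10,"twist":0,"grip":0},{"dx":-15,"dy":-35,"dz":0,"twist":0,"grip":0},{"dx":0,"dy":-35,"dz":0,"twist":0,"grip":0},{"dx":0,"dy":-25,"dz":0,"twist":0,"grip":0}]' >/dev/null
python3 st.py
python3 -c "
from h import *
cam('top','top3.png');cam('scene','scene3.png')
a=cv2.imread('pics/top3.png')[120:270,225:375];b=cv2.imread('pics/scene3.png')[170:320,230:380]
cv2.imwrite('pics/c3.png',cv2.resize(np.hstack([a,b]),None,fx=2.6,fy=2.6,interpolation=cv2.INTER_CUBIC))"
```

```text
t 9.47 local [-217.7  173.4] z 143.6 yaw-cab -0.001 F [-0.1 -0.1  0.3] Fcab [-0.1 -0.1] w 0.2
```

View pics/c3.png

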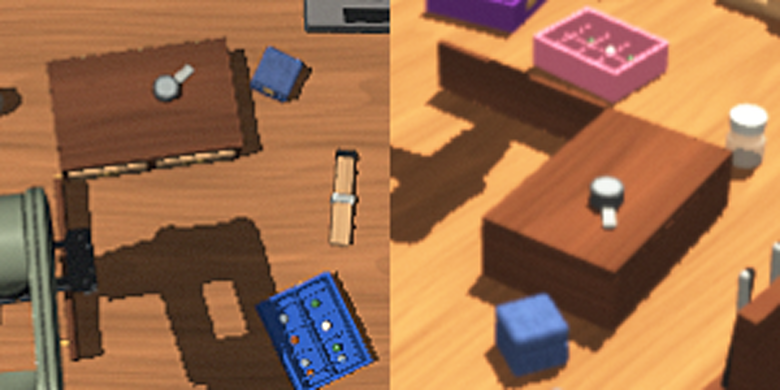

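Run:
```python
from h import *; import pickle
k=np.load('cab.npz');c=pickle.load(open('top0.pkl','rb'))
g=cv2.imread('pics/top3.png').astype(float)
for y in (90,70,40,-35,-60,-90):
    P=[[*(k['Rm']@np.array([x,y])/1e3+k['t']),z/1e3] for x,z in((-75,72),(-77,46),(-77,6),(-83,6))]
    q=proj(c,P);u=int(round(q[0,0]));v0=int(q[0,1])-3
    print(y,u,'rows roof,top,bot,bot6mm-out',q[:,1].round(1),'start',v0,g[v0:v0+10,u,2].astype(int))
# door-closing waypoints
h=np.array([-81,120.]);r=150;prev=None
for ph in np.arange(1.7,-0.01,-0.1):
    d=np.array([-np.sin(ph),-np.cos(ph)]);n=np.array([-np.cos(ph),np.sin(ph)])
    p=h+r*d+(10+8*abs(np.cos(ph))+12.5*abs(np.sin(ph)))*n
    print(round(ph,2),p.round(0),None if prev is None else ((p-prev)*[1,-1]).round(0));prev=p
```

```text
90 257 rows roof,top,bot,bot6mm-out [184.9 187.1 189.5 191.1] start 181 [116 120 117  67 176 192 116  70  66  66]
70 263 rows roof,top,bot,bot6mm-out [184.1 186.3 188.7 190.3] start 181 [116 120  75  71 177 148  71 144 180 187]
40 271 rows roof,top,bot,bot6mm-out [182.8 185.1 187.5 189.2] start 179 [117 118 116  74  75 163 122  62 131 168]
-35 294 rows roof,top,bot,bot6mm-out [179.8 182.1 184.6 186.3] start 176 [118 123 121  74 182 176  99  63 140 177]
-60 301 rows roof,top,bot,bot6mm-out [178.8 181.1 183.7 185.3] start 175 [118 122 122  63 237 219 166  99 158 177]
-90 310 rows roof,top,bot,bot6mm-out [177.6 180.  182.5 184.2] start 174 [113 119 123  78 237 190  73  59 151 185]
1.7 [-227.  163.] None
1.6 [-230.  147.] [-4. 15.]
1.5 [-232.  132.] [-2. 15.]
1.4 [-233.  118.] [-1. 15.]
1.3 [-232.  103.] [ 1. 15.]
1.2 [-230.   89.] [ 2. 15.]
1.1 [-226.   74.] [ 4. 14.]
1.0 [-221.   60.] [ 5. 14.]
0.9 [-214.   46.] [ 7. 14.]
0.8 [-206.   33.] [ 8. 13.]
0.7 [-196.   21.] [10. 12.]
0.6 [-185.   10.] [11. 11.]
0.5 [-173.   -1.] [12. 10.]
0.4 [-160.   -9.] [13.  9.]
0.3 [-146.  -17.] [14.  7.]
0.2 [-131.  -23.] [15.  6.]
0.1 [-115.  -27.] [16.  4.]
-0.0 [-99. -30.] [16.  3.]
```

The strips in front of the roof edge match the predicted home position to within about 1 px, and all bystanders are in place. I'll lower outside the door and push it.

```bash
R="python3 -m pendant"
$R '[{"dx":-3,"dy":0,"dz":30,"twist":0,"grip":0},{"dx":-3,"dy":0,"dz":30,"twist":0,"grip":0},{"dx":0,"dy":0,"dz":25,"twist":0,"grip":0},{"dx":0,"dy":0,"dz":15,"twist":0,"grip":0},{"dx":0,"dy":0,"dz":0,"twist":0,"grip":0}]' >/dev/null
python3 st.py
$R '[{"dx":0,"dy":12,"dz":0,"twist":0,"grip":0},{"dx":0,"dy":12,"dz":0,"twist":0,"grip":0},{"dx":0,"dy":10,"dz":0,"twist":0,"grip":0},{"dx":0,"dy":10,"dz":0,"twist":0,"grip":0},{"dx":0,"dy":10,"dz":0,"twist":0,"grip":0}]' >/dev/null
python3 st.py
$R '[{"dx":1,"dy":10,"dz":0,"twist":0,"grip":0},{"dx":1,"dy":10,"dz":0,"twist":0,"grip":0},{"dx":2,"dy":10,"dz":0,"twist":0,"grip":0},{"dx":3,"dy":10,"dz":0,"twist":0,"grip":0},{"dx":3,"dy":10,"dz":0,"twist":0,"grip":0}]' >/dev/null
python3 st.py
python3 -c "
from h import *
cam('top','top4.png');cam('scene','scene4.png')
a=cv2.imread('pics/top4.png')[120:270,225:375];b=cv2.imread('pics/scene4.png')[170:320,230:380]
cv2.imwrite('pics/c4.png',cv2.resize(np.hstack([a,b]),None,fx=2.6,fy=2.6,interpolation=cv2.INTER_CUBIC))"
```

```text
t 9.98 local [-227.   170.8] z 39.3 yaw-cab -0.002 F [-0.1  0.3 -0.3] Fcab [-0.   0.3] w 0.3
t 10.4 local [-223.2  116.3] z 43.3 yaw-cab -0.001 F [-0.1  0.7 -0.2] Fcab [0.  0.7] w 0.7
t 10.82 local [-214.1   66.4] z 42.5 yaw-cab -0.001 F [0.1 0.3 0.1] Fcab [0.2 0.3] w 0.2
```

View pics/c4.png

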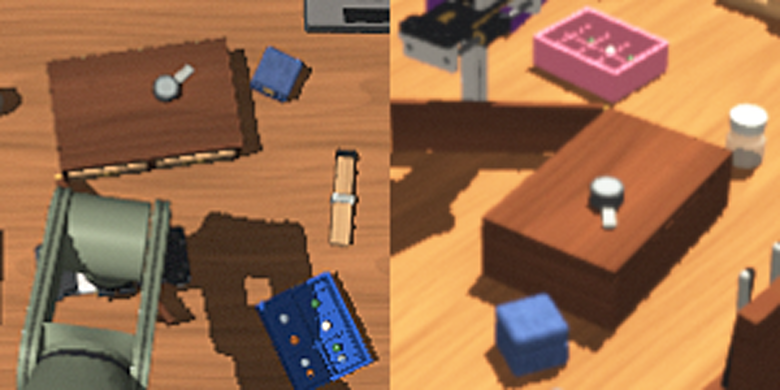

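The door has followed to about 1.0 rad, with the finger on its outer face at (475,80) in the scene half. I'll continue along the arc.

```bash
R="python3 -m pendant"
$R '[{"dx":3,"dy":10,"dz":0,"twist":0,"grip":0},{"dx":5,"dy":10,"dz":0,"twist":0,"grip":0},{"dx":6,"dy":10,"dz":0,"twist":0,"grip":0},{"dx":7,"dy":10,"dz":0,"twist":0,"grip":0},{"dx":8,"dy":10,"dz":0,"twist":0,"grip":0}]' >/dev/null
python3 st.py
$R '[{"dx":8,"dy":8,"dz":0,"twist":0,"grip":0},{"dx":8,"dy":7,"dz":0,"twist":0,"grip":0},{"dx":8,"dy":6,"dz":0,"twist":0,"grip":0},{"dx":8,"dy":6,"dz":0,"twist":0,"grip":0},{"dx":8,"dy":5,"dz":0,"twist":0,"grip":0}]' >/dev/null
python3 st.py
$R '[{"dx":6,"dy":2,"dz":0,"twist":0,"grip":0},{"dx":6,"dy":2,"dz":0,"twist":0,"grip":0},{"dx":6,"dy":2,"dz":0,"twist":0,"grip":0},{"dx":5,"dy":1,"dz":0,"twist":0,"grip":0},{"dx":0,"dy":0,"dz":0,"twist":0,"grip":0}]' >/dev/null
python3 st.py
```

```text
t 11.33 local [-184.7   16.4] z 42.4 yaw-cab -0.001 F [-0.1  0.4 -0.3] Fcab [-0.   0.4] w 0.7
t 11.75 local [-144.6  -15.2] z 42.3 yaw-cab -0.001 F [0.4 0.1 0.3] Fcab [0.4 0. ] w 0.4
t 12.17 local [-121.2  -21.8] z 42.7 yaw-cab -0.001 F [-0.2  0.1  0.2] Fcab [-0.2  0.1] w 0.6
```

```bash
R="python3 -m pendant"
$R '[{"dx":4,"dy":0,"dz":0,"twist":0,"grip":0},{"dx":4,"dy":0,"dz":0,"twist":0,"grip":0},{"dx":4,"dy":0,"dz":0,"twist":0,"grip":0},{"dx":3,"dy":0,"dz":0,"twist":0,"grip":0},{"dx":2,"dy":0,"dz":0,"twist":0,"grip":0}]' >/dev/null
python3 st.py
for i in 1 2 3 4; do
$R '[{"dx":1,"dy":0,"dz":0,"twist":0,"grip":0},{"dx":1,"dy":0,"dz":0,"twist":0,"grip":0},{"dx":1,"dy":0,"dz":0,"twist":0,"grip":0},{"dx":0,"dy":0,"dz":0,"twist":0,"grip":0},{"dx":0,"dy":0,"dz":0,"twist":0,"grip":0}]' >/dev/null
python3 st.py; done
```

```text
t 12.58 local [-105.   -21.6] z 42.5 yaw-cab -0.001 F [-1.3  0.2  0.8] Fcab [-1.2  0.4] w 0.4
t 13.0 local [-102.4  -21.6] z 42.5 yaw-cab -0.001 F [ 0.6  0.1 -0.1] Fcab [ 0.6 -0. ] w 0.5
t 13.42 local [-99.3 -21.6] z 42.5 yaw-cab -0.001 F [-0.2  0.2 -0.1] Fcab [-0.1  0.2] w 0.6
t 13.83 local [-96.3 -21.6] z 42.4 yaw-cab -0.001 F [-0.2  0.6 -0.3] Fcab [-0.1  0.6] w 0.6
t 14.25 local [-96.3 -21.5] z 42.1 yaw-cab -0.001 F [-7.7 -1.3  5.7] Fcab [-7.8 -0.3] w 0.3
```

Hard stop at x = -96, where the shut door's outer face should be. I'll back off, rise clear and check.

```bash
R="python3 -m pendant"
$R '[{"dx":0,"dy":0,"dz":0,"twist":0,"grip":0},{"dx":-5,"dy":0,"dz":0,"twist":0,"grip":0},{"dx":-20,"dy":0,"dz":0,"twist":0,"grip":0},{"dx":-30,"dy":0,"dz":0,"twist":0,"grip":0},{"dx":-25,"dy":0,"dz":-20,"twist":0,"grip":0}]' >/dev/null
$R '[{"dx":-20,"dy":0,"dz":-35,"twist":0,"grip":0},{"dx":-10,"dy":20,"dz":-35,"twist":0,"grip":0},{"dx":-10,"dy":30,"dz":-20,"twist":0,"grip":0},{"dx":0,"dy":35,"dz":0,"twist":0,"grip":0},{"dx":0,"dy":35,"dz":0,"twist":0,"grip":0}]' >/dev/null
$R '[{"dx":0,"dy":35,"dz":0,"twist":0,"grip":0},{"dx":0,"dy":35,"dz":0,"twist":0,"grip":0},{"dx":0,"dy":20,"dz":0,"twist":0,"grip":0},{"dx":0,"dy":0,"dz":0,"twist":0,"grip":0},{"dx":0,"dy":0,"dz":0,"twist":0,"grip":0}]' >/dev/null
python3 st.py
python3 -c "
from h import *
c=cam('top','top5.png');cam('scene','scene5.png')
k=np.load('cab.npz')
P=[[*(k['Rm']@np.array([x,y])/1e3+k['t']),z/1e3] for x,y,z in((-91,115,68),(-91,-116,68),(-109,-92,36))];print(proj(c,P))
a=cv2.imread('pics/top5.png')[120:270,225:375];b=cv2.imread('pics/scene5.png')[170:320,230:380]
cv2.imwrite('pics/c5.png',cv2.resize(np.hstack([a,b]),None,fx=2.6,fy=2.6,interpolation=cv2.INTER_CUBIC))"
```

```text
t 15.5 local [-213.6 -232.3] z 152.4 yaw-cab -0.003 F [-0.4  0.2  0.4] Fcab [-0.4  0.3] w 0.5
[[249.86333145 190.75622814]
 [317.98952679 181.46236544]
 [311.0021941  189.54906255]]
```

View pics/c5.png

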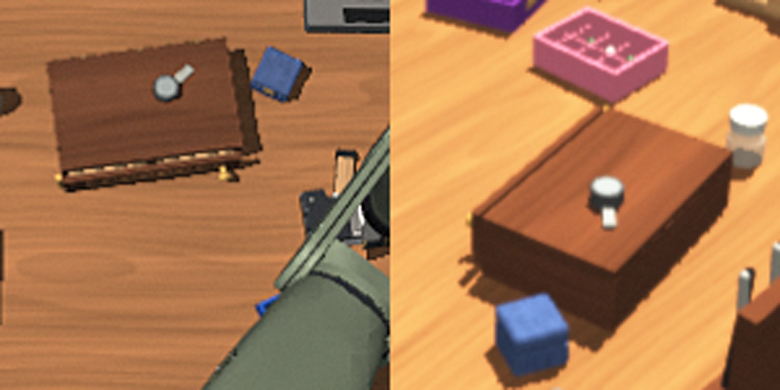

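The final picture shows the leaf lying along the cabinet front from (62,182) to (245,160). The knob is at (228,175), about where the projection puts it for a shut door, at (224,181). The bystanders in view haven't moved and the robot is clear.

```bash
python3 -c "
from h import *
print(robot.sign_off())"
```

```text
the job is handed in; nothing more can be done
None
```

Job handed in: both trays were pushed to their hard stops with the door open, then the door was pushed shut against its stop, no bystander in view appeared moved, and the arm was left clear; the sign-off gave no verdict.

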